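# Seat a taper-footed turning head in its bench cup and prove it turns free

### The arm

A 7-joint arm with a two-finger parallel gripper is mounted at the origin on a cart in front of the work surface, level with it; the furniture and walls round the work are solid. World frame = base frame: x ahead of the robot, y to its left, z up, the work surface at z = 0. Lengths are in mm, angles in rad, forces in N, time in s.
With the tool pointing down it reaches from about 400 to 875 mm from the base axis. Payload 6.5 kg.
Tool frame: the origin (TCP) lies at the very end of the fingers, on their centre line; the grasp point (between the pads) lies 19 mm behind it; z points along the fingers, y is the line along which they close (so a half turn about z gives the same grasp; the last joint's range is limited). The gripper opens to 85 mm and grips with 20 to 120 N. Pads are 22 mm wide; open, the fingers measure 114 mm over their backs; the gripper's body (76 mm by 85 mm) begins 54 mm behind the grasp point. The pads swing forward as they close: fully open they stand 13 mm farther back than shut.
Start: joints at [1.119, 0.536, -0.004, 1.538, 0.003, 1.067, -0.071], TCP at [244.59, -602.217, 231.29] pointing down, gripper open.
Joint ranges: [-2.7, 2.7], [-0.37, 2.16], [-1.27, 1.26], [0.24, 2.4], [-1.31, 4.45], [0.19, 1.91], [-2.76, 2.76]. Speed limits (rad/s): [2.39, 2.39, 3.14, 3.14, 3.14, 3.14, 3.14].

### API

Orientations are given as a unit quaternion [w, x, y, z].
In Python, from station import monitor, capture, calibration, close_job, models gives the robot as it stands.
- The arm moves only by the tool play_rows, never from a script. Its argument "series" is a list of rows, each an object with "claw": the opening, from 0 (shut) to 1 (fully open); "translation": the shift along the tool's x, y, z in m, a list of three; "twist": the turn, a rotation vector about the tool's x, y, z in rad, a list of three. A call has 1 to 8 rows; each row is the pose to reach, as a shift and turn from the pose commanded when the call began, along the tool's axes at that moment; what a row does not reach only later rows make up. A row lasts 1/10 s, in which the tool goes at most 50 mm and 8.59 degrees, less where a joint would pass 70% of its speed; a pose out of reach is approached as far as the arm can. A call with a gripper value outside its range is refused whole. The fingers move at their own pace and stop on an object; "newtons" is the grip in N (left out, the last holds). Time passes only in rows, so rows that repeat a pose let the fingers close. It gives the time, the measured TCP pose, the force, the opening and the grip force at its end, in the units of the state.
- monitor.get_state(): the state, without advancing time (a new reading comes with each control period).
- capture(name): name is "scene" or "top"; returns the picture (384x512x3 uint8, blue, green, red); there is no depth.
- calibration(name): a dict with "intrinsics" (3x3 intrinsics, pixels), "R" (3x3) and "t" (3): a world point X has camera coordinates R X + t. Camera axes: x right, y down, z forward; pixel columns grow to the right and rows downward; lengths in mm; the calibration is good to about 2 mm. A picture is of the moment at which its call begins. calibration takes no time and is no camera call.
- close_job(): hands the job in; it is judged then, once.
Trained networks look in the newest picture that a camera, given by its name, has taken for a name from the list of things; names that differ only in an ending like _2 or _b are one class to them, and where a whole thing is asked for, a point or a joint stands for the part that bears it (a point fixed in the world has none). Each returns a list of dicts, best first, with "p" (0 to 1); they miss things now and then, are a little off and sometimes report something else, mostly with a low value. They report only what shows in the picture. A call takes as long as a camera call.
- models.spot_in(query, camera): "box" ([left, top, width, height] in pixels, round what is visible of it).
- models.silhouettes(query, camera): "region" (384x512 bool, what is visible of it) and "box" ([left, top, width, height] in pixels, round what is visible of it).
- models.mark_of(query, camera): "location" ([column, row] in pixels: a listed point, or the origin of a listed thing).
The state is a dict: "time": time; "qpos": joint angles; "dq": joint speeds; "joint_efforts": joint torques, N m; "tcp_pos": TCP position; "orientation": TCP orientation; "wrist_force": force on the tool from outside, world axes, zero at the start; "torque": the same for the moment, N m; "grip_width": finger opening in mm; "gripper_force": force on a finger pad.
Only numpy, scipy, OpenCV 4.12 (cv2) and the standard library are available. Lean on these libraries where they do the work, as an engineer would, in place of code of your own. Each camera call takes 0.05 s, during which the arm holds its last target. There are 200 camera calls.

### The job

Swing the keeper of the bench base clear, set the head with the tapered foot (not the one with the straight stem) into the cup with its side bar midway between the two stop pins, press it down past the stiff dust ring until it is fully home, and let go. Then, to check that it turns free, rock it by its bar first to the left stop pin and next over to the right one. Finally swing the keeper back over the flange as far as it goes, with the head still fully home and everything else left standing where it is.

Things in the scene. Friction and masses are not known exactly. Their poses are not given: they have to be found in the camera images.
- turn_base: Fixed grey bench base, foot plate 118 x 128 x 12 mm with a round steel boss 92 mm wide, 50 mm high, holding the taper cup. Origin: on the desk, on the cup's axis; z up; x from the cup away from the robot (the keeper's side); y to the left seen from the robot. Only the keeper and its post (20 mm thick, 80 mm high, 71 mm from the cup's axis) stand higher than 65 mm.
- cup_mouth (a point): Centre of the cup's mouth, 50 mm above the desk, axes as turn_base. The cup is 60 mm wide at the mouth, 39 mm deep, narrowing by 0.8 mm in width per mm. In its rim sits a black push-fit dust ring (64 to 74 mm wide), top 9 mm above the mouth: a head lowered in rests on it 6 mm too high. About 9 N, weight included, pushes it down for good; then the foot sits on the taper, centred, and turns easily.
- left_pin (a point): Top centre of the left stop pin: steel, 8 mm thick, on the boss's rim 42 mm from the cup's axis, at 45 degrees to turn_base's -x, on the +y side; top 64 mm above the desk.
- right_pin (a point): Top centre of the right stop pin, the same on the -y side.
- head: The loose head to fit, about 0.42 kg, upright. Origin: centre of its underside; z up. Steel foot 28 mm wide at the bottom, 60 mm wide 40 mm up; dark flange 76 mm wide, 43 to 55 mm up; round column 30 mm wide, 55 to 105 mm up, flat top, free to grip from any side. A side bar 8 mm thick runs out of the flange along the head's own -x, 49 mm up. Fully home, its origin is 10 mm above the desk.
- head_grip (a point): Grip point of that head, on the column's axis 82 mm above the foot's underside (axes as the head). Fully home it is 42 mm above cup_mouth (column top 65 mm, flange top 15 mm above cup_mouth); resting on the raised dust ring it is 48 mm above.
- bar_tip (a point): Centre of the black ball (15 mm) at the end of that head's side bar, 100 mm from the head's axis. Midway between the pins, the bar points along turn_base's -x; from there it meets a stop pin after turning 34 degrees to either side. Left: the tip goes towards turn_base's +y. Seated, the bar is 9 mm above cup_mouth.
- keeper (a joint): Angle of the keeper, a flat steel arm 68 to 74 mm above the desk, swinging level about its post: 0 = closed against its stop, nose over the flange's rear edge (in the way of a head being set in); up to 1.2 as it swings away from the robot, anticlockwise from above. Clear from 0.7. Stays where left, about 0.5 N at the knob. Passes 3 mm above the flange of a head fully home, jams on one that stands too high.
- keeper_knob (a point): Centre of the black ball (16 mm wide) on a thin post at the keeper's free end, 92 mm above the desk, 18 mm above the arm's top, 84 mm from the hinge. Closed, the knob lies along turn_base's -y from the hinge.
- keeper_hinge (a point): The keeper's upright hinge axis, at the knob's height (92 mm above the desk); fixed to turn_base.
- spare_grip (a point): The other, smaller head, loose, to be left standing: straight stem 33 mm across, flange 54 mm across, side bar reaching 68 mm, 86 mm high. The point is on its column's axis 66 mm above the desk. The two heads may have changed places.
- loupe: Black eye loupe, 33 mm across and 20 mm high, loose bystander; origin at its underside.
- pliers: Red-handled pliers, 151 mm long, loose bystander; origin at its underside.
- needle_file: Needle file with a black handle, 140 mm long, loose bystander; origin at its underside.
- flux_jar: Jar with a white lid, 52 mm across and 56 mm high, loose bystander; origin at its underside.

How it is judged:
By the outcome, as a careful person would: the job done as asked, in the order asked, and still so for the second after the job is handed in, with the robot touching nothing.
It also fails if it takes over 72 s, if anything falls off the work surface, if the arm or the gripper's body presses on something with over 40 N, if the wrist force passes 120 N, or if a joint passes its speed limit or range.

## Working session

There is one attempt and no reset: what is moved stays moved. The work goes in short steps, Python scripts to look and compute and a tool call to move; the robot and the scene stay as the last step left them, time stands still between calls to the robot, and variables do not carry over. Pictures are saved under pics/ and viewed, at most 10 in all, crops included, and the job is handed in when it is done.

Besides the shell and the picture viewer there is one more tool, called as a command line: name --argument value ..., lists and objects as JSON in quotes. play_rows: Moves the arm, as the interface text tells. Its arguments: {"type":"object","properties":{"series":{"type":"array","items":{"type":"object","properties":{"claw":{"type":"number"},"translation":{"type":"array","items":{"type":"number"}},"twist":{"type":"array","items":{"type":"number"}}}}},"newtons":{"type":"number"}},"required":["series"]}

```bash
ls; mkdir -p pics; cat > h.py <<'E'
import numpy as np,cv2
from station import monitor,capture,calibration,models
def proj(cam,X):
    c=calibration(cam);p=np.array(c["R"])@np.array(X,float)+np.array(c["t"]).ravel()
    q=np.array(c["intrinsics"])@p;return q[:2]/q[2]
def ray(cam,px):
    c=calibration(cam);R=np.array(c["R"]);t=np.array(c["t"]).ravel()
    d=R.T@np.linalg.solve(np.array(c["intrinsics"]),[px[0],px[1],1.]);return -R.T@t,d
def atz(cam,px,z):
    o,d=ray(cam,px);return (o+d*(z-o[2])/d[2])
def tool(delta):
    from scipy.spatial.transform import Rotation as Ro
    q=monitor.get_state()["orientation"];return Ro.from_quat([q[1],q[2],q[3],q[0]]).inv().apply(delta)
E
python3 - <<'E'
from h import *
s=monitor.get_state();print({k:np.round(v,3) for k,v in s.items()})
for c in("scene","top"):
    cv2.imwrite(f"pics/{c}0.png",capture(c));print(c,np.round(ray(c,(256,192))[0]),np.round(ray(c,(256,192))[1],2))
Z={"cup_mouth":50,"left_pin":64,"right_pin":64,"head":0,"head_grip":82,"bar_tip":49,"keeper_knob":92,"keeper_hinge":92,"spare_grip":66,"flux_jar":0,"loupe":0,"pliers":0,"needle_file":0}
for n,z in Z.items():
  for c in("scene","top"):
    for r in models.mark_of(n,c)[:2]:
        print(n,c,round(r["p"],2),np.round(r["location"]),np.round(atz(c,r["location"],z)))
E
```

```text
pics
{'time': np.float64(0.0), 'qpos': array([ 1.119,  0.537, -0.004,  1.539,  0.003,  1.067, -0.071]), 'dq': array([ 0.001,  0.001,  0.   , -0.   ,  0.001, -0.   ,  0.   ]), 'joint_efforts': array([-2.0000e-03, -5.8343e+01,  1.0480e+00, -2.5911e+01,  1.2000e-02,
        1.0000e-02,  0.0000e+00]), 'tcp_pos': array([ 244.354, -601.646,  230.399]), 'orientation': array([-0.001,  0.981,  0.192, -0.   ]), 'wrist_force': array([-0.237, -0.758, -0.537]), 'torque': array([-0.01 ,  0.003, -0.009]), 'gripper_force': np.float64(0.0), 'grip_width': np.float64(85.416)}
scene [   -5. -1100.   661.] [ 0.48  0.73 -0.48]
top [ 383. -211. 1162.] [ 0.16  0.02 -0.99]
cup_mouth scene 0.77 [242. 211.] [ 505. -243.   50.]
cup_mouth scene 0.44 [289. 236.] [ 541. -411.   50.]
cup_mouth top 0.59 [273. 213.] [ 506. -232.   50.]
left_pin scene 0.71 [223. 203.] [ 472. -199.   64.]
left_pin top 0.66 [265. 224.] [ 473. -208.   64.]
right_pin scene 0.92 [242. 210.] [ 494. -261.   64.]
right_pin scene 0.7 [174. 192.] [381. -68.  64.]
right_pin top 0.79 [288. 221.] [ 480. -274.   64.]
head scene 0.84 [290. 234.] [ 5
[... 685 characters left out ...]
 66.]
spare_grip top 0.78 [338. 219.] [ 482. -416.   66.]
spare_grip top 0.54 [271. 214.] [ 501. -226.   66.]
flux_jar scene 0.76 [277. 197.] [ 684. -160.    0.]
flux_jar scene 0.6 [239. 210.] [ 541. -166.    0.]
flux_jar top 0.78 [249. 156.] [ 691. -165.    0.]
loupe scene 0.58 [302. 264.] [ 543. -466.    0.]
loupe top 0.65 [354. 202.] [ 538. -478.    0.]
loupe top 0.34 [248. 158.] [ 683. -159.    0.]
pliers scene 0.58 [239. 185.] [621. -30.   0.]
pliers scene 0.52 [173. 189.] [426.  63.   0.]
pliers top 0.81 [177. 247.] [418.  56.   0.]
pliers top 0.23 [352. 201.] [ 541. -474.    0.]
needle_file scene 0.37 [309. 220.] [ 684. -320.    0.]
needle_file top 0.52 [296. 152.] [ 700. -311.    0.]
```

```bash
python3 - <<'E'
import cv2
a=cv2.imread("pics/scene0.png")[150:300,180:380];b=cv2.imread("pics/top0.png")[120:270,200:400]
import numpy as np
cv2.imwrite("pics/c0.png",np.vstack([cv2.resize(x,(400*1,300),interpolation=cv2.INTER_CUBIC) for x in (a,b)]) if 0 else np.hstack([cv2.resize(x,(400,300),interpolation=cv2.INTER_CUBIC) for x in (a,b)]))
E
```

```text
(no output)
```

View pics/scene0.png

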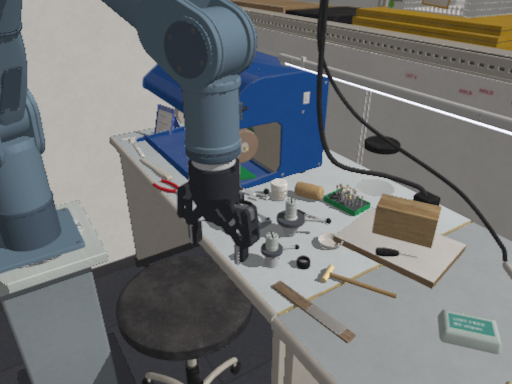

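View pics/c0.png

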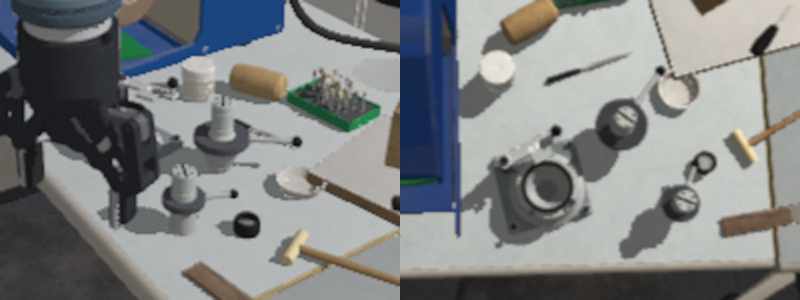

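The scene shows the tapered head near (291,215) with its bar pointing away to the right, and the spare near (273,245). In the top view the base is at about (274,213), with the keeper post upper left and the knob near (278,186). I'll enlarge the top view to measure the base yaw.

```bash
python3 - <<'E'
import cv2,numpy as np
a=cv2.imread("pics/top0.png")[150:250,235:345]
a=cv2.resize(a,(770,700),interpolation=cv2.INTER_CUBIC)[:595]
for i in range(0,110,10):
    cv2.putText(a,str(235+i),(i*7,10),0,.35,(0,0,255));cv2.line(a,(i*7,12),(i*7,18),(0,0,255))
for j in range(0,85,10):
    cv2.putText(a,str(150+j),(0,j*7+4),0,.35,(0,0,255));cv2.line(a,(24,j*7),(30,j*7),(0,0,255))
cv2.imwrite("pics/z0.png",a)
E
```

```text
(no output)
```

View pics/z0.png

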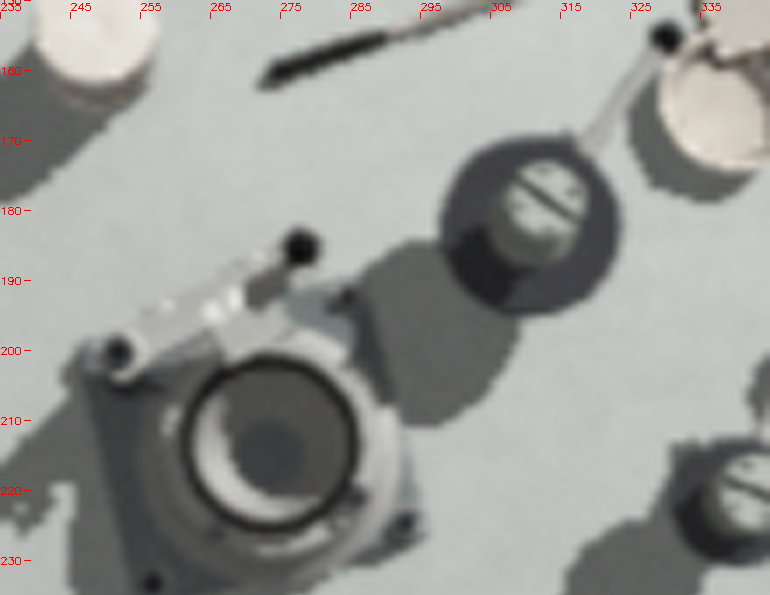

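```bash
python3 - <<'E'
from h import *
f=lambda u,v,z:atz("top",(235+u/7,150+v/7),z)[:2]
P=dict(cup=f(270,443,59),knob=f(301,247,92),hinge=f(119,353,80),b1=f(347,297,12),b2=f(405,522,12),b3=f(152,583,12),rp=f(350,498,64),lp=f(213,530,64),flange=f(530,226,55),ball=f(666,38,49),column=f(548,198,105))
for k,v in P.items(): print(k,np.round(v,1))
ang=lambda a,b:np.degrees(np.arctan2(*(P[b]-P[a])[::-1]))
print("b2b1 (x axis)",ang("b2","b1"),"b2b3(y)",ang("b2","b3")-90,"rp-lp",ang("rp","lp")-90,"hinge-knob",ang("hinge","knob")+90,np.hypot(*(P["hinge"]-P["knob"])),"bar",ang("flange","ball"),np.hypot(*(P["flange"]-P["ball"])),"cup-hinge",ang("cup","hinge"),np.hypot(*(P["hinge"]-P["cup"])))
E
```

```text
cup [ 504.  -233.3]
knob [ 579.2 -247.5]
hinge [ 539.9 -173. ]
b1 [ 571.4 -269.3]
b2 [ 473.9 -290.5]
b3 [ 451.  -182.5]
rp [ 480.2 -265. ]
lp [ 468.7 -209. ]
flange [ 592.1 -344.2]
ball [ 672.4 -405.9]
column [ 593.8 -345.8]
b2b1 (x axis) 12.256811447246124 b2b3(y) 11.994084934950678 rp-lp 11.60359738584593 hinge-knob 27.775554711064366 84.20773044935983 bar -37.58425738283041 101.2595558107067 cup-hinge 59.22656942350035 70.16560074256822
```

```bash
cat >> h.py <<'E'
from scipy.spatial.transform import Rotation as Ro
def go(x,y,z,yd):  # yd: world direction (deg) of tool y, tool down
    s=monitor.get_state();q=s["orientation"];R=Ro.from_quat([q[1],q[2],q[3],q[0]])
    a=np.radians(yd);Y=[np.cos(a),np.sin(a),0];X=[-np.sin(a),np.cos(a),0]  # X=Y x Z, Z=-z
    X=np.cross(Y,[0,0,-1]);T=Ro.from_matrix(np.array([X,Y,[0,0,-1]]).T)
    M=R.as_matrix()
    print("now",np.round(s["tcp_pos"],1),"yd",round(np.degrees(np.arctan2(M[1,1],M[0,1])),1),"t",round(s["time"],2),"q",np.round(s["qpos"],2))
    print("tr",np.round(R.inv().apply(np.array([x,y,z])-s["tcp_pos"])/1000,4),"tw",np.round((R.inv()*T).as_rotvec(),3))
def go0(tcp,yd0,P): # several targets (x,y,z,yd) relative to a given level commanded pose
    a=np.radians(yd0);Y=np.array([np.cos(a),np.sin(a),0]);X=np.cross(Y,[0,0,-1])
    for p in P:
        d=np.array(p[:3])-tcp;print([round(float(v)/1000,4) for v in(d@X,d@Y,-d[2])],round(-np.radians((p[3]-yd0+180)%360-180),3))
E
python3 - <<'E'
from h import *
go(579,-248,150,45)
E
```

```text
now [ 244.6 -602.2  231.3] yd -67.9 t 1.4 q [ 1.12  0.54 -0.    1.54  0.    1.07 -0.07]
tr [ 0.4431 -0.2024  0.0813] tw [ 0.    0.   -1.97]
```

play_rows --series '[{"claw": 0.5,"translation": [0.221,-0.101,0.0],"twist": [0,0,-0.98]},{"claw": 0.5,"translation": [0.221,-0.101,0.0],"twist": [0,0,-0.98]},{"claw": 0.5,"translation": [0.221,-0.101,0.0],"twist": [0,0,-0.98]},{"claw": 0.5,"translation": [0.221,-0.101,0.0],"twist": [0,0,-0.98]},{"claw": 0.5,"translation": [0.221,-0.101,0.0],"twist": [0,0,-0.98]},{"claw": 0.5,"translation": [0.221,-0.101,0.0],"twist": [0,0,-0.98]},{"claw": 0.5,"translation": [0.221,-0.101,0.0],"twist": [0,0,-0.98]},{"claw": 0.5,"translation": [0.221,-0.101,0.0],"twist": [0,0,-0.98]}]'

```text
time: 2.2
tcp_pos: [411.4, -425.4, 231.3]
orientation: [0.0, 0.775, 0.631, 0.0]
wrist_force: [-0.0, -0.9, -0.1]
grip_width: 42.8
gripper_force: 0.0
```

```bash
python3 - <<'E'
from h import *
go(579,-248,150,45)
E
```

```text
now [ 411.4 -425.4  231.3] yd -11.7 t 2.2 q [ 0.93  0.45 -0.28  1.69  0.14  1.02  0.4 ]
tr [0.2076 0.1282 0.0813] tw [ 0.    -0.    -0.989]
```

play_rows --series '[{"claw": 0.5,"translation": [0.208,0.128,0.081],"twist": [0,0,-0.989]},{"claw": 0.5,"translation": [0.208,0.128,0.081],"twist": [0,0,-0.989]},{"claw": 0.5,"translation": [0.208,0.128,0.081],"twist": [0,0,-0.989]},{"claw": 0.5,"translation": [0.208,0.128,0.081],"twist": [0,0,-0.989]},{"claw": 0.5,"translation": [0.208,0.128,0.081],"twist": [0,0,-0.989]},{"claw": 0.5,"translation": [0.208,0.128,0.081],"twist": [0,0,-0.989]},{"claw": 0.5,"translation": [0.208,0.128,0.081],"twist": [0,0,-0.989]},{"claw": 0.5,"translation": [0.208,0.128,0.081],"twist": [0,0,-0.989]}]'

```text
time: 3.0
tcp_pos: [578.9, -247.9, 149.8]
orientation: [-0.0, 0.384, 0.923, 0.0]
wrist_force: [0.5, -1.0, 0.1]
grip_width: 43.0
gripper_force: 0.0
```

```bash
python3 - <<'E'
from h import *
go(579,-248,82,45)
im=capture("scene");cv2.imwrite("pics/s1.png",cv2.resize(im[130:290,170:380],(787,600),interpolation=cv2.INTER_CUBIC))
for n,z in {"head_grip":82,"bar_tip":49,"keeper_knob":92,"spare_grip":66,"right_pin":64,"left_pin":64,"cup_mouth":50}.items():
    for r in models.mark_of(n,"scene")[:2]: print(n,round(r["p"],2),np.round(r["location"]),np.round(atz("scene",r["location"],z)))
print([np.round(proj("scene",p)) for p in [(579,-248,92),(504,-233,59),(593,-345,105)]])
E
```

```text
now [ 578.9 -247.9  149.8] yd 44.8 t 3.0 q [ 0.68  0.65 -0.51  1.64  0.37  0.95  0.83]
tr [-0.0001  0.      0.0678] tw [-0.    -0.001 -0.003]
head_grip 0.89 [291. 208.] [ 596. -345.   82.]
head_grip 0.24 [275. 242.] [ 472. -449.   82.]
bar_tip 0.83 [333. 219.] [ 689. -408.   49.]
keeper_knob 0.62 [268. 190.] [ 588. -247.   92.]
keeper_knob 0.49 [175. 188.] [375. -94.  92.]
spare_grip 0.79 [272. 243.] [ 478. -430.   66.]
right_pin 0.97 [242. 212.] [ 489. -270.   64.]
left_pin 0.63 [225. 206.] [ 467. -216.   64.]
cup_mouth 0.74 [241. 211.] [ 502. -242.   50.]
[array([265., 191.]), array([240., 206.]), array([291., 201.])]
```

View pics/s1.png

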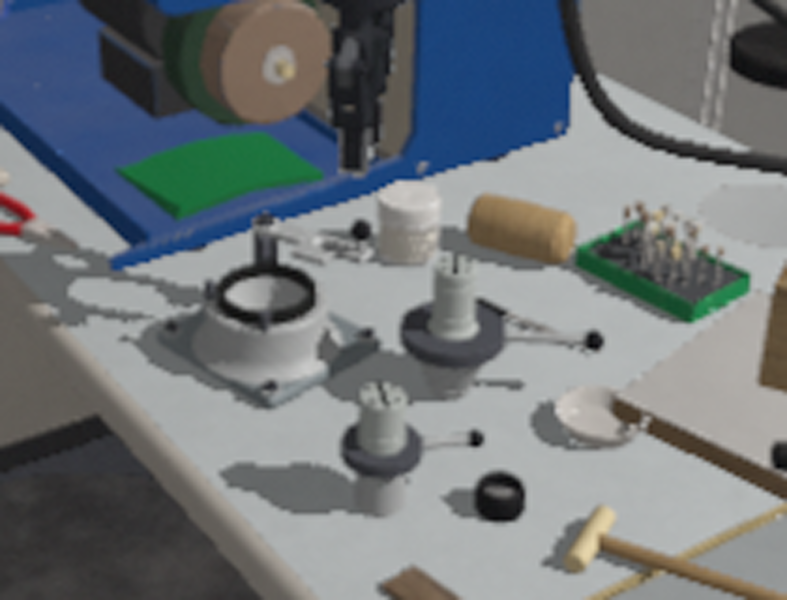

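```bash
python3 - <<'E'
from h import *
P=[]
for i,ph in enumerate(np.linspace(-61,-8,6)):
    a=np.radians(ph);P.append((540+84*np.cos(a),-173+84*np.sin(a),80,45+i*6))
go0(np.array([578.9,-247.9,80]),45,P)
E
```

```text
[-0.0003, 0.0023, -0.0] -0.0
[-0.0032, 0.0176, -0.0] -0.105
[-0.0032, 0.0331, -0.0] -0.209
[-0.0004, 0.0483, -0.0] -0.314
[0.0052, 0.0628, -0.0] -0.419
[0.0134, 0.076, -0.0] -0.524
```

play_rows --series '[{"claw": 0.5,"translation": [0,0,0.035],"twist": [0,0,0]},{"claw": 0.5,"translation": [0,0,0.07],"twist": [0,0,0]},{"claw": 0.5,"translation": [0,0,0.07],"twist": [0,0,0]}]'

```text
time: 3.7
tcp_pos: [575.3, -247.0, 76.1]
orientation: [-0.004, 0.384, 0.924, -0.0]
wrist_force: [-1.2, 0.5, -0.0]
grip_width: 43.1
gripper_force: 0.0
```

```bash
python3 - <<'E'
from h import *
go(579,-248,80,45)
capture("top"); go(579,-248,80,45)
E
```

```text
now [ 575.3 -247.    76.1] yd 44.9 t 3.7 q [ 0.66  0.74 -0.47  1.67  0.42  0.84  0.79]
tr [-0.0033  0.0019 -0.004 ] tw [-0.004 -0.007 -0.002]
now [ 577.2 -247.4   78.7] yd 44.9 t 3.75 q [ 0.66  0.74 -0.47  1.67  0.42  0.84  0.79]
tr [-0.0017  0.0008 -0.0013] tw [-0.002 -0.004 -0.002]
```

Just a transient. Swinging the keeper open.

play_rows --series '[{"claw": 0.5,"translation": [-0.003,0.0176,0],"twist": [0,0,-0.105]},{"claw": 0.5,"translation": [-0.003,0.033,0],"twist": [0,0,-0.209]},{"claw": 0.5,"translation": [0,0.048,0],"twist": [0,0,-0.314]},{"claw": 0.5,"translation": [0.005,0.063,0],"twist": [0,0,-0.419]},{"claw": 0.5,"translation": [0.013,0.076,0],"twist": [0,0,-0.524]},{"claw": 0.5,"translation": [0.013,0.076,0],"twist": [0,0,-0.524]},{"claw": 0.5,"translation": [0.013,0.076,-0.035],"twist": [0,0,-0.524]},{"claw": 0.5,"translation": [0.013,0.076,-0.08],"twist": [0,0,-0.524]}]'

```text
time: 4.55
tcp_pos: [622.1, -185.9, 160.6]
orientation: [-0.002, 0.133, 0.991, -0.0]
wrist_force: [0.5, -0.4, 1.5]
grip_width: 42.7
gripper_force: 0.0
```

```bash
python3 - <<'E'
from h import *
go(593.5,-345,160,38)
for c in("scene","top"):
    capture(c)
    for r in models.mark_of("keeper_knob",c)[:1]:
        X=atz(c,r["location"],92);print(c,round(r["p"],2),np.round(X),"keeper",np.arctan2(X[1]+173,X[0]-540)+np.radians(78))
E
```

```text
now [ 622.1 -185.9  160.6] yd 74.7 t 4.55 q [ 0.64  0.7  -0.64  1.57  0.46  1.03  1.18]
tr [-0.0143 -0.161   0.0006] tw [-0.002 -0.003  0.641]
scene 0.79 [ 634. -190.   92.] keeper 1.1809608773333495
```

play_rows --series '[{"claw": 0.8,"translation": [-0.014,-0.161,0.0],"twist": [0,0,0.64]},{"claw": 0.8,"translation": [-0.014,-0.161,0.0],"twist": [0,0,0.64]},{"claw": 0.8,"translation": [-0.014,-0.161,0.0],"twist": [0,0,0.64]},{"claw": 0.8,"translation": [-0.014,-0.161,0.0],"twist": [0,0,0.64]},{"claw": 0.8,"translation": [-0.014,-0.161,0.0],"twist": [0,0,0.64]},{"claw": 0.8,"translation": [-0.014,-0.161,0.0],"twist": [0,0,0.64]},{"claw": 0.8,"translation": [-0.014,-0.161,0.0],"twist": [0,0,0.64]}]'

```text
time: 5.45
tcp_pos: [594.9, -343.6, 159.7]
orientation: [-0.001, 0.436, 0.9, 0.0]
wrist_force: [0.8, -0.0, 0.4]
grip_width: 68.3
gripper_force: 0.0
```

```bash
python3 - <<'E'
from h import *
go(593.5,-345,63,38)
E
```

```text
now [ 594.9 -343.6  159.7] yd 38.3 t 5.45 q [ 0.76  0.72 -0.47  1.46  0.36  1.04  0.87]
tr [-0.0003 -0.0019  0.0967] tw [-0.    -0.001  0.006]
```

play_rows --series '[{"claw": 0.8,"translation": [0,-0.001,0.045],"twist": [0,0,0]},{"claw": 0.8,"translation": [0,-0.001,0.085],"twist": [0,0,0]},{"claw": 0.8,"translation": [0,-0.001,0.096],"twist": [0,0,0]},{"claw": 0.8,"translation": [0,-0.001,0.096],"twist": [0,0,0]},{"claw": 0.1,"translation": [0,-0.001,0.096],"twist": [0,0,0]},{"claw": 0.1,"translation": [0,-0.001,0.096],"twist": [0,0,0]},{"claw": 0.1,"translation": [0,-0.001,0.096],"twist": [0,0,0]},{"claw": 0.1,"translation": [0,-0.001,0.096],"twist": [0,0,0]}]' --newtons 70

```text
time: 6.25
tcp_pos: [595.9, -345.4, 66.7]
orientation: [0.002, 0.436, 0.9, -0.0]
wrist_force: [-0.4, -0.4, 7.1]
grip_width: 28.8
gripper_force: 68.4
```

play_rows --series '[{"claw": 0.1,"translation": [0,0,0],"twist": [0,0,0]},{"claw": 0.1,"translation": [0,0,0],"twist": [0,0,0]}]'

```text
time: 6.45
tcp_pos: [595.9, -345.4, 66.7]
orientation: [0.002, 0.436, 0.9, -0.0]
wrist_force: [-1.6, 1.2, 7.0]
grip_width: 28.7
gripper_force: 68.4
```

```bash
python3 - <<'E'
from h import *
go(593.5,-345,63,38)
cv2.imwrite("pics/g1.png",capture("top"));
r=models.mark_of("bar_tip","top")[:1];print(r and (r[0]["p"],r[0]["location"],atz("top",r[0]["location"],49)))
E
```

```text
now [ 595.9 -345.4   66.7] yd 38.3 t 6.45 q [ 0.74  0.83 -0.43  1.51  0.41  0.89  0.84]
tr [ 0.0018 -0.0016  0.0037] tw [0.001 0.003 0.005]
[]
```

play_rows --series '[{"claw": 0.1,"translation": [0,0,-0.03],"twist": [0,0,0]},{"claw": 0.1,"translation": [0,0,-0.07],"twist": [0,0,0]},{"claw": 0.1,"translation": [0,0,-0.115],"twist": [0,0,0]},{"claw": 0.1,"translation": [0,0,-0.115],"twist": [0,0,0]},{"claw": 0.1,"translation": [0,0,-0.115],"twist": [0,0,0]}]'

```text
time: 7.05
tcp_pos: [594.6, -344.9, 180.1]
orientation: [0.001, 0.436, 0.9, -0.0]
wrist_force: [-0.2, 0.3, -5.5]
grip_width: 28.6
gripper_force: 70.4
```

```bash
python3 - <<'E'
from h import *
go(504,-233.4,180,-92)
E
```

```text
now [ 594.6 -344.9  180.1] yd 38.3 t 7.05 q [ 0.76  0.7  -0.48  1.45  0.35  1.07  0.88]
tr [ 1.436e-01 -2.000e-03 -1.000e-04] tw [2.000e-03 1.000e-03 2.274e+00]
```

play_rows --series '[{"claw": 0.1,"translation": [0.02,0,0],"twist": [0,0,0.15]},{"claw": 0.1,"translation": [0.04,0,0],"twist": [0,0,0.3]},{"claw": 0.1,"translation": [0.06,0,0],"twist": [0,0,0.45]},{"claw": 0.1,"translation": [0.08,0,0],"twist": [0,0,0.6]},{"claw": 0.1,"translation": [0.1,0,0],"twist": [0,0,0.75]},{"claw": 0.1,"translation": [0.12,-0.001,0],"twist": [0,0,0.9]},{"claw": 0.1,"translation": [0.135,-0.001,0],"twist": [0,0,1.05]},{"claw": 0.1,"translation": [0.143,-0.002,0],"twist": [0,0,1.2]}]'

```text
time: 7.85
tcp_pos: [501.6, -231.8, 177.0]
orientation: [-0.002, 0.869, 0.494, -0.002]
wrist_force: [0.6, -0.4, -4.7]
grip_width: 28.4
gripper_force: 70.1
```

```bash
python3 - <<'E'
from h import *
go(504,-233.4,180,-92)
E
```

```text
now [ 501.6 -231.8  177. ] yd -30.8 t 7.85 q [ 0.55  0.46 -0.25  1.83  0.14  0.88 -0.31]
tr [-0.0002  0.0028 -0.003 ] tw [-0.005  0.003  1.069]
```

play_rows --series '[{"claw": 0.1,"translation": [0,0,0],"twist": [0,0,0.15]},{"claw": 0.1,"translation": [0,0,0],"twist": [0,0,0.3]},{"claw": 0.1,"translation": [0,0,0],"twist": [0,0,0.45]},{"claw": 0.1,"translation": [0,0,0],"twist": [0,0,0.6]},{"claw": 0.1,"translation": [0,0,0],"twist": [0,0,0.75]},{"claw": 0.1,"translation": [0,0,0],"twist": [0,0,0.9]},{"claw": 0.1,"translation": [0,0,0],"twist": [0,0,1.069]},{"claw": 0.1,"translation": [0,0,0],"twist": [0,0,1.069]}]'

```text
time: 8.65
tcp_pos: [502.7, -233.1, 177.3]
orientation: [-0.0, 1.0, -0.016, -0.002]
wrist_force: [-0.4, -0.5, -5.2]
grip_width: 28.3
gripper_force: 70.1
```

```bash
python3 - <<'E'
from h import *
go(504,-233.4,180,-92)
im=[]
for c in("scene","top"):
    a=capture(c);im.append(a)
    for n,z in(("bar_tip",162),("head_grip",195),("head",113)):
        for r in models.mark_of(n,c)[:2]:
            print(n,c,round(r["p"],2),np.round(r["location"]),np.round(atz(c,r["location"],z),1))
t=monitor.get_state()["tcp_pos"];a=np.radians(192.1)
for c in("scene","top"):print(c,"expected ball",proj(c,(t[0]+100*np.cos(a),t[1]+100*np.sin(a),162)), "foot",proj(c,(t[0],t[1],113)),"cup",proj(c,(504,-233.4,59)))
A=cv2.resize(im[0][130:280,160:320],(400,375),interpolation=3);B=cv2.resize(im[1][140:290,200:360],(400,375),interpolation=3)
cv2.imwrite("pics/h2.png",np.hstack([A,B]))
E
```

```text
now [ 502.7 -233.1  177.3] yd -91.8 t 8.65 q [ 0.36  0.44 -0.01  1.84  0.01  0.86 -1.26]
tr [ 0.0013  0.0003 -0.0027] tw [-0.001  0.004  0.003]
bar_tip scene 0.81 [212. 187.] [ 405.4 -265.5  162. ]
head_grip scene 0.63 [242. 161.] [ 513.3 -231.6  195. ]
head scene 0.58 [241. 193.] [ 498.7 -252.6  113. ]
scene expected ball [209.99175364 185.45096961] foot [239.56261983 189.29665918] cup [239.66199109 206.44637921]
top expected ball [283.78867983 246.52657881] foot [274.07727095 211.02860369] cup [273.60608731 213.29534579]
```

View pics/h2.png

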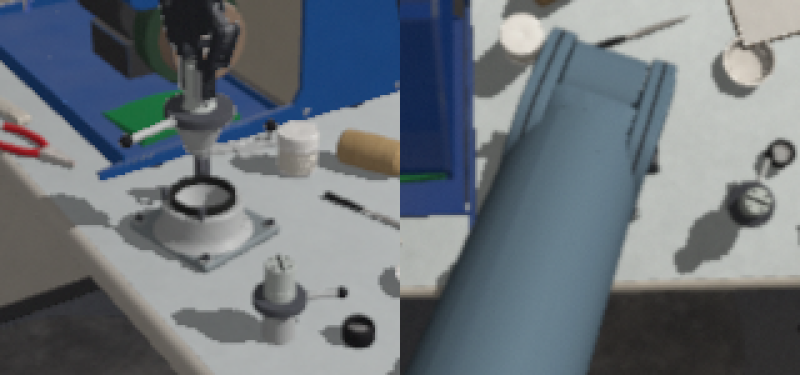

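The head hangs upright over the cup, its ball at (210,186) and foot at (240,191), as predicted to within about 1 px. Lowering.

play_rows --series '[{"claw": 0.1,"translation": [0.001,0,0.03],"twist": [0,0.004,0]},{"claw": 0.1,"translation": [0.001,0,0.06],"twist": [0,0.004,0]},{"claw": 0.1,"translation": [0.001,0,0.08],"twist": [0,0.004,0]},{"claw": 0.1,"translation": [0.001,0,0.088],"twist": [0,0.004,0]},{"claw": 0.1,"translation": [0.001,0,0.093],"twist": [0,0.004,0]},{"claw": 0.1,"translation": [0.001,0,0.095],"twist": [0,0.004,0]},{"claw": 0.1,"translation": [0.001,0,0.095],"twist": [0,0.004,0]}]'

```text
time: 9.75
tcp_pos: [506.0, -234.1, 85.0]
orientation: [0.0, 1.0, -0.015, 0.003]
wrist_force: [0.4, -0.1, -4.8]
grip_width: 28.4
gripper_force: 70.4
```

```bash
python3 - <<'E'
from h import *
go(504,-233.4,76.7,-92);print(monitor.get_state()["wrist_force"])
E
```

```text
now [ 506.  -234.1   85. ] yd -91.7 t 9.75 q [ 0.36  0.58 -0.01  1.89  0.01  0.67 -1.26]
tr [-0.0021 -0.0006  0.0083] tw [ 0.    -0.005  0.005]
[ 0.366401   -0.09802883 -4.81882139]
```

play_rows --series '[{"claw": 0.1,"translation": [-0.001,-0.0005,0.002],"twist": [0,0,0]},{"claw": 0.1,"translation": [-0.001,-0.0005,0.004],"twist": [0,0,0]},{"claw": 0.1,"translation": [-0.001,-0.0005,0.006],"twist": [0,0,0]},{"claw": 0.1,"translation": [-0.001,-0.0005,0.008],"twist": [0,0,0]},{"claw": 0.1,"translation": [-0.001,-0.0005,0.009],"twist": [0,0,0]},{"claw": 0.1,"translation": [-0.001,-0.0005,0.01],"twist": [0,0,0]},{"claw": 0.1,"translation": [-0.001,-0.0005,0.01],"twist": [0,0,0]}]'

```text
time: 10.45
tcp_pos: [506.1, -233.9, 78.4]
orientation: [0.001, 1.0, -0.015, 0.004]
wrist_force: [-9.2, 3.7, 38.9]
grip_width: 28.4
gripper_force: 74.7
```

play_rows --series '[{"claw": 0.1,"translation": [-0.002,0,-0.001],"twist": [0,0,0]},{"claw": 0.1,"translation": [-0.002,0,-0.001],"twist": [0,0,0]},{"claw": 0.1,"translation": [-0.002,0,-0.001],"twist": [0,0,0]}]'

```text
time: 10.75
tcp_pos: [505.5, -233.8, 78.5]
orientation: [0.001, 1.0, -0.015, 0.005]
wrist_force: [-2.2, 1.9, 23.3]
grip_width: 28.4
gripper_force: 72.5
```

```bash
python3 - <<'E'
from h import *
go(504,-233.4,76.7,-92);print(monitor.get_state()["wrist_force"],monitor.get_state()["torque"])
E
```

```text
now [ 505.5 -233.8   78.5] yd -91.7 t 10.75 q [ 0.36  0.59 -0.01  1.9   0.01  0.65 -1.26]
tr [-0.0015 -0.0004  0.0018] tw [ 0.001 -0.01   0.005]
[-2.24879671  1.85021777 23.34994989] [0.41926673 0.74025572 0.00952894]
```

play_rows --series '[{"claw": 0.1,"translation": [0,0,-0.002],"twist": [0,0,0]},{"claw": 0.55,"translation": [0,0,-0.002],"twist": [0,0,0]},{"claw": 0.55,"translation": [0,0,-0.002],"twist": [0,0,0]},{"claw": 0.55,"translation": [0,0,-0.002],"twist": [0,0,0]},{"claw": 0.55,"translation": [0,0,-0.002],"twist": [0,0,0]},{"claw": 0.55,"translation": [0,0,-0.04],"twist": [0,0,0]},{"claw": 0.55,"translation": [0,0,-0.08],"twist": [0,0,0]}]'

```text
time: 11.45
tcp_pos: [500.7, -232.6, 154.8]
orientation: [-0.001, 1.0, -0.015, 0.0]
wrist_force: [0.5, -0.2, 0.1]
grip_width: 47.3
gripper_force: 0.0
```

```bash
python3 - <<'E'
from h import *
go(504,-233.4,150,-92);print(monitor.get_state()["wrist_force"])
a=capture("scene")
for n,z in(("bar_tip",59),("head_grip",92),("head",10)):
    for r in models.mark_of(n,"scene")[:1]: print(n,round(r["p"],2),np.round(r["location"],1),np.round(atz("scene",r["location"],z),1))
b=np.radians(192.1)
for dz in(0,6):print("exp ball",proj("scene",(504+100*np.cos(b),-233.4+100*np.sin(b),59+dz)),"top",proj("scene",(504,-233.4,115+dz)),"flange front rim top",proj("scene",(504,-233.4,65+dz)))
cv2.imwrite("pics/h3.png",cv2.resize(a[150:250,190:310],(720,600),interpolation=3))
E
```

```text
now [ 500.7 -232.6  154.8] yd -91.7 t 11.45 q [ 0.36  0.47 -0.01  1.86  0.01  0.81 -1.25]
tr [0.0033 0.0007 0.0048] tw [-0.001 -0.     0.005]
[ 0.51054645 -0.23131429  0.11863964]
bar_tip 0.58 [214.3 221.5] [ 409.1 -263.7   59. ]
head_grip 0.63 [241.8 194.1] [ 514.9 -227.5   92. ]
head 0.84 [243.1 222.5] [ 508.7 -243.1   10. ]
exp ball [211.65879477 220.17653936] top [239.39794857 188.61319667] flange front rim top [239.63428205 204.57493659]
exp ball [211.5566729  218.23688864] top [239.36892061 186.65267524] flange front rim top [239.60643604 202.69424341]
```

View pics/h3.png

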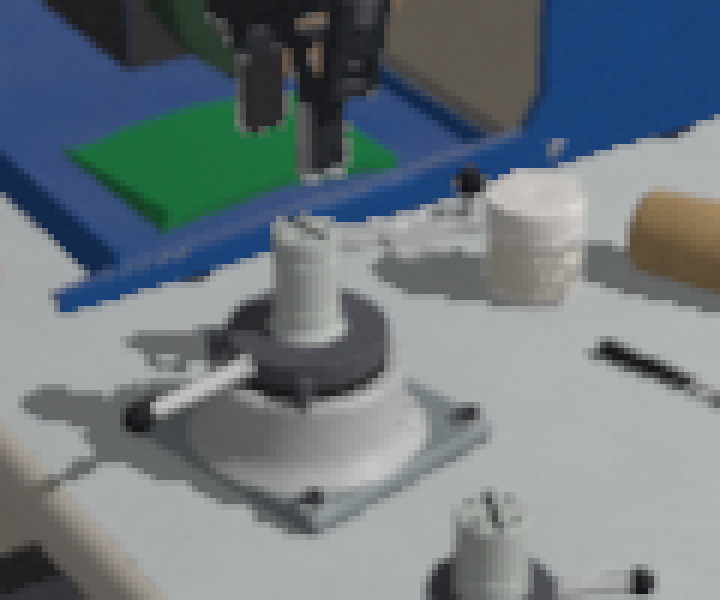

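play_rows --series '[{"claw": 0.0,"translation": [0.002,0.001,0.0],"twist": [0,0,0]},{"claw": 0.0,"translation": [0.002,0.001,0.01],"twist": [0,0,0]},{"claw": 0.0,"translation": [0.002,0.001,0.02],"twist": [0,0,0]},{"claw": 0.0,"translation": [0.002,0.001,0.025],"twist": [0,0,0]},{"claw": 0.0,"translation": [0.002,0.001,0.025],"twist": [0,0,0]},{"claw": 0.0,"translation": [0.002,0.001,0.025],"twist": [0,0,0]}]'

```text
time: 12.25
tcp_pos: [504.0, -234.2, 129.9]
orientation: [-0.0, 1.0, -0.015, 0.002]
wrist_force: [1.1, 0.3, -0.3]
grip_width: -0.1
gripper_force: 0.0
```

```bash
python3 - <<'E'
from h import *
go(504,-233.4,113,-92)
E
```

```text
now [ 504.  -234.2  129.9] yd -91.7 t 12.25 q [ 0.36  0.51 -0.01  1.87  0.01  0.76 -1.25]
tr [-0.0001 -0.0008  0.0169] tw [-0.    -0.003  0.005]
```

play_rows --series '[{"claw": 0.0,"translation": [0,0,0.008],"twist": [0,0,0]},{"claw": 0.0,"translation": [0,0,0.012],"twist": [0,0,0]},{"claw": 0.0,"translation": [0,0,0.014],"twist": [0,0,0]},{"claw": 0.0,"translation": [0,0,0.015],"twist": [0,0,0]},{"claw": 0.0,"translation": [0,0,0.016],"twist": [0,0,0]},{"claw": 0.0,"translation": [0,0,0.017],"twist": [0,0,0]},{"claw": 0.0,"translation": [0,0,0.017],"twist": [0,0,0]},{"claw": 0.0,"translation": [0,0,0.017],"twist": [0,0,0]}]'

```text
time: 13.05
tcp_pos: [505.4, -235.0, 117.0]
orientation: [0.001, 1.0, -0.015, 0.003]
wrist_force: [-9.8, 4.3, 34.8]
grip_width: 0.1
gripper_force: 17.1
```

play_rows --series '[{"claw": 0.0,"translation": [-0.004,-0.002,0],"twist": [0,0,0]},{"claw": 0.0,"translation": [-0.004,-0.002,0],"twist": [0,0,0]},{"claw": 0.0,"translation": [-0.002,0.0,0],"twist": [0,0,0]},{"claw": 0.0,"translation": [-0.004,-0.002,0.0],"twist": [0,0,0]},{"claw": 0.0,"translation": [-0.003,-0.001,0.0],"twist": [0,0,0]},{"claw": 0.0,"translation": [-0.003,-0.001,0.0],"twist": [0,0,0]}]'

```text
time: 13.65
tcp_pos: [504.6, -234.5, 117.0]
orientation: [0.001, 1.0, -0.015, 0.005]
wrist_force: [-3.8, 1.2, 26.0]
grip_width: -0.3
gripper_force: 13.3
```

play_rows --series '[{"claw": 0.0,"translation": [0,0,-0.003],"twist": [0,0,0]},{"claw": 0.0,"translation": [0,0,-0.003],"twist": [0,0,0]},{"claw": 0.0,"translation": [0,0,-0.003],"twist": [0,0,0]}]'

```text
time: 13.95
tcp_pos: [502.1, -233.4, 117.1]
orientation: [0.0, 1.0, -0.015, 0.003]
wrist_force: [-0.8, -0.0, 10.0]
grip_width: 0.1
gripper_force: 4.9
```

```bash
python3 - <<'E'
from h import *
go(425,-315,140,-92)
print(atz("top",(256,252),0))
E
```

```text
now [ 502.1 -233.4  117.1] yd -91.7 t 13.95 q [ 0.36  0.52 -0.01  1.89  0.01  0.72 -1.25]
tr [-0.0745  0.0839 -0.0233] tw [ 0.001 -0.006  0.005]
[ 396.28838548 -178.70931117    0.        ]
```

play_rows --series '[{"claw": 0,"translation": [0,0,-0.035],"twist": [0,0,0]},{"claw": 0,"translation": [-0.03,0.04,-0.035],"twist": [0,0,0]},{"claw": 0,"translation": [-0.074,0.084,-0.03],"twist": [0,0,0]},{"claw": 0,"translation": [-0.074,0.084,0.0],"twist": [0,0,0]},{"claw": 0,"translation": [-0.074,0.084,0.04],"twist": [0,0,0]},{"claw": 0,"translation": [-0.074,0.084,0.08],"twist": [0,0,0]},{"claw": 0,"translation": [-0.074,0.084,0.1],"twist": [0,0,0]},{"claw": 0,"translation": [-0.074,0.084,0.1],"twist": [0,0,0]}]'

```text
time: 14.75
tcp_pos: [422.7, -313.2, 12.9]
orientation: [-0.002, 1.0, -0.015, -0.001]
wrist_force: [-0.5, 0.2, -0.3]
grip_width: 0.2
gripper_force: 0.0
```

play_rows --series '[{"claw": 0,"translation": [0,0,0],"twist": [0,0,0]},{"claw": 0,"translation": [0,0,0.006],"twist": [0,0,0]},{"claw": 0,"translation": [0,0,0.009],"twist": [0,0,0]},{"claw": 0,"translation": [0,0,0.012],"twist": [0,0,0]},{"claw": 0,"translation": [0,0,0.015],"twist": [0,0,0]},{"claw": 0,"translation": [0,0,0.017],"twist": [0,0,0]},{"claw": 0,"translation": [0,0,0.017],"twist": [0,0,0]}]'

```text
time: 15.45
tcp_pos: [425.4, -314.9, 0.1]
orientation: [0.0, 1.0, -0.015, 0.002]
wrist_force: [-3.2, 1.8, 13.9]
grip_width: 0.2
gripper_force: 7.3
```

The desk reads 0.1, so touch heights are accurate. A column top at 117 means the head stands about 2 mm high, probably wedged off-centre. I'll regrip lightly and work it down.

play_rows --series '[{"claw": 0,"translation": [0,0,-0.04],"twist": [0,0,0]},{"claw": 0.4,"translation": [0,0,-0.09],"twist": [0,0,0]},{"claw": 0.55,"translation": [0,0,-0.14],"twist": [0,0,0]},{"claw": 0.55,"translation": [0.03,-0.03,-0.15],"twist": [0,0,0]},{"claw": 0.55,"translation": [0.076,-0.084,-0.15],"twist": [0,0,0]},{"claw": 0.55,"translation": [0.076,-0.084,-0.15],"twist": [0,0,0]},{"claw": 0.55,"translation": [0.076,-0.084,-0.15],"twist": [0,0,0]}]'

```text
time: 16.15
tcp_pos: [506.0, -229.1, 149.6]
orientation: [-0.001, 1.0, -0.012, 0.003]
wrist_force: [-0.1, -0.0, -0.6]
grip_width: 46.9
gripper_force: 0.0
```

```bash
python3 - <<'E'
from h import *
go(503.5,-233.4,82,-92)
E
```

```text
now [ 506.  -229.1  149.6] yd -91.4 t 16.15 q [ 0.36  0.48 -0.02  1.86  0.01  0.79 -1.25]
tr [-0.0029  0.0045  0.0675] tw [-0.002 -0.006  0.011]
```

play_rows --series '[{"claw": 0.55,"translation": [-0.002,0.003,0.02],"twist": [0,0,0]},{"claw": 0.55,"translation": [-0.002,0.003,0.05],"twist": [0,0,0]},{"claw": 0.55,"translation": [-0.002,0.003,0.068],"twist": [0,0,0]},{"claw": 0.55,"translation": [-0.002,0.003,0.068],"twist": [0,0,0]},{"claw": 0.55,"translation": [-0.002,0.003,0.068],"twist": [0,0,0]},{"claw": 0.25,"translation": [-0.002,0.003,0.068],"twist": [0,0,0]},{"claw": 0.25,"translation": [-0.002,0.003,0.068],"twist": [0,0,0]},{"claw": 0.25,"translation": [-0.002,0.003,0.068],"twist": [0,0,0]}]' --newtons 30

```text
time: 16.95
tcp_pos: [502.2, -235.1, 82.6]
orientation: [-0.0, 1.0, -0.015, 0.003]
wrist_force: [-0.8, 4.5, 6.5]
grip_width: 29.4
gripper_force: 30.2
```

play_rows --series '[{"claw": 0.25,"translation": [0,0,0],"twist": [0,0,0]}]'

```text
time: 17.05
tcp_pos: [502.3, -235.1, 82.6]
orientation: [-0.0, 1.0, -0.015, 0.003]
wrist_force: [-1.7, 4.7, 6.1]
grip_width: 29.5
gripper_force: 30.3
```

play_rows --series '[{"claw": 0.25,"translation": [0,-0.001,0.002],"twist": [0,0,0]},{"claw": 0.25,"translation": [0.002,-0.001,0.002],"twist": [0,0,0.03]},{"claw": 0.25,"translation": [0,-0.003,0.002],"twist": [0,0,0]},{"claw": 0.25,"translation": [-0.002,-0.001,0.002],"twist": [0,0,-0.03]},{"claw": 0.25,"translation": [0,0.001,0.002],"twist": [0,0,0]},{"claw": 0.25,"translation": [0.001,-0.002,0.002],"twist": [0,0,0]},{"claw": 0.25,"translation": [0,-0.001,0.002],"twist": [0,0,0]}]'

```text
time: 17.75
tcp_pos: [502.5, -234.8, 82.3]
orientation: [0.0, 1.0, -0.015, 0.003]
wrist_force: [-4.4, 6.8, 21.8]
grip_width: 29.3
gripper_force: 31.4
```

play_rows --series '[{"claw": 0.25,"translation": [-0.002,-0.003,0.001],"twist": [0,0,0]},{"claw": 0.25,"translation": [-0.004,-0.005,0.001],"twist": [0,0,0.04]},{"claw": 0.25,"translation": [-0.004,-0.005,0.001],"twist": [0,0,-0.04]},{"claw": 0.25,"translation": [-0.004,-0.005,0.001],"twist": [0,0,0.0]},{"claw": 0.25,"translation": [-0.002,-0.003,0.001],"twist": [0,0,0]}]'

```text
time: 18.25
tcp_pos: [502.6, -233.7, 82.2]
orientation: [0.001, 1.0, -0.016, 0.005]
wrist_force: [-5.1, 5.5, 26.4]
grip_width: 29.0
gripper_force: 31.9
```

play_rows --series '[{"claw": 0.25,"translation": [0,0,0],"twist": [0,0,0]},{"claw": 0.25,"translation": [0,0,0],"twist": [0,0,0]}]'

```text
time: 18.45
tcp_pos: [502.5, -233.7, 82.2]
orientation: [0.001, 1.0, -0.015, 0.005]
wrist_force: [-2.6, 1.6, 22.7]
grip_width: 29.4
gripper_force: 31.6
```

play_rows --series '[{"claw": 0.55,"translation": [0,0,-0.002],"twist": [0,0,0]},{"claw": 0.55,"translation": [0,0,-0.002],"twist": [0,0,0]},{"claw": 0.55,"translation": [0,0,-0.002],"twist": [0,0,0]},{"claw": 0.55,"translation": [0,0,-0.02],"twist": [0,0,0]},{"claw": 0.55,"translation": [0.001,0,-0.05],"twist": [0,0,0]},{"claw": 0.3,"translation": [0.001,0,-0.055],"twist": [0,0,0]},{"claw": 0,"translation": [0.001,0,-0.055],"twist": [0,0,0]},{"claw": 0,"translation": [0.001,0,-0.055],"twist": [0,0,0]}]'

```text
time: 19.25
tcp_pos: [499.5, -231.9, 132.4]
orientation: [-0.0, 1.0, -0.015, 0.001]
wrist_force: [0.1, 1.1, -0.4]
grip_width: 3.6
gripper_force: 0.0
```

```bash
python3 - <<'E'
from h import *
go(504,-234,113,-92)
a=capture("scene")
cv2.imwrite("pics/h4.png",cv2.resize(a[170:245,200:290],(720,600),interpolation=2))
E
```

```text
now [ 499.5 -231.9  132.4] yd -91.7 t 19.25 q [ 0.36  0.5  -0.01  1.88  0.01  0.76 -1.25]
tr [0.0045 0.002  0.0194] tw [-0.    -0.003  0.005]
```

View pics/h4.png

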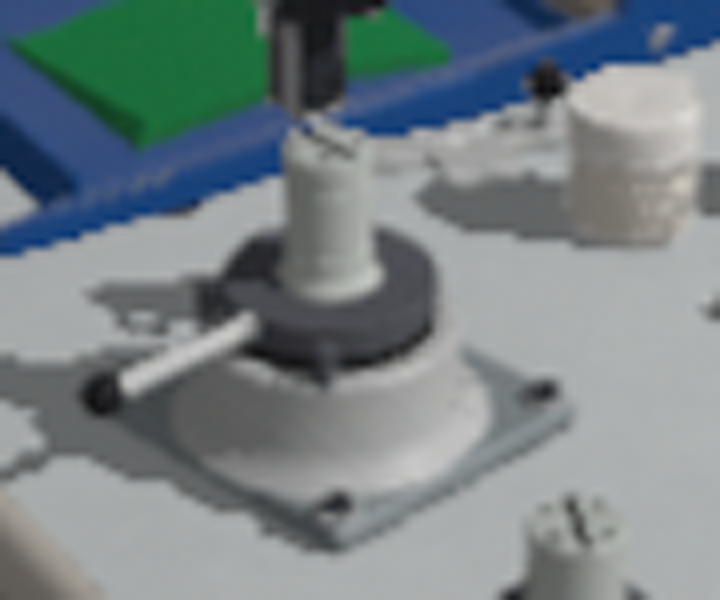

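play_rows --series '[{"claw": 0,"translation": [0.0,0.001,0.008],"twist": [0,0,0]},{"claw": 0,"translation": [0.0,0.001,0.014],"twist": [0,0,0]},{"claw": 0,"translation": [0.0,0.001,0.018],"twist": [0,0,0]},{"claw": 0,"translation": [0.0,0.001,0.02],"twist": [0,0,0]},{"claw": 0,"translation": [0.0,0.001,0.02],"twist": [0,0,0]},{"claw": 0,"translation": [0.0,0.001,0.02],"twist": [0,0,0]}]'

```text
time: 19.9
tcp_pos: [500.7, -234.2, 117.0]
orientation: [0.001, 1.0, -0.016, 0.002]
wrist_force: [-13.6, 3.6, 43.8]
grip_width: 0.1
gripper_force: 22.0
```

play_rows --series '[{"claw": 0,"translation": [0.008,0.0,-0.006],"twist": [0,0,0]},{"claw": 0,"translation": [0.008,0.0,-0.006],"twist": [0,0,0]},{"claw": 0,"translation": [0.008,0.0,0.0],"twist": [0,0,0]},{"claw": 0,"translation": [0.008,0.0,0.0],"twist": [0,0,0]}]'

```text
time: 20.3
tcp_pos: [510.6, -234.0, 116.9]
orientation: [0.001, 1.0, -0.015, 0.004]
wrist_force: [-7.8, 3.0, 41.0]
grip_width: 0.5
gripper_force: 20.2
```

```bash
python3 - <<'E'
from h import *
print("b2",proj("scene",(473.9,-290.5,12)),"meas 241.9,232.75");print("b1",proj("scene",(571.4,-269.3,12)),"meas 267.9,218.75")
print("ring s1 meas",170+266*.2668,130+295*.2667,proj("scene",(504,-233.4,59)))
for z in(115,117,121):print(z,proj("scene",(504.5,-234.5,z)),"meas 241,187.4")
go(0,0,0,0)
E
```

```text
b2 [241.16829317 233.85417512] meas 241.9,232.75
b1 [266.88600691 219.72778929] meas 267.9,218.75
ring s1 meas 240.9688 208.6765 [239.66199109 206.44637921]
115 [239.76653145 188.73091029] meas 241,187.4
117 [239.75717647 188.07826775] meas 241,187.4
121 [239.73841927 186.76968712] meas 241,187.4
now [ 510.6 -234.   116.9] yd -91.7 t 20.3 q [ 0.36  0.53 -0.01  1.87  0.01  0.73 -1.26]
tr [-0.5184 -0.2186  0.1123] tw [ 0.008 -0.006 -1.601]
```

play_rows --series '[{"claw": 0,"translation": [-0.001,0,-0.02],"twist": [0,0,0]},{"claw": 0,"translation": [-0.001,0.034,-0.02],"twist": [0,0,0]},{"claw": 0,"translation": [-0.001,0.034,-0.02],"twist": [0,0,0]},{"claw": 0,"translation": [-0.001,0.034,0.015],"twist": [0,0,0]},{"claw": 0,"translation": [-0.001,0.034,0.038],"twist": [0,0,0]},{"claw": 0,"translation": [-0.001,0.034,0.038],"twist": [0,0,0]},{"claw": 0,"translation": [-0.001,0.034,0.038],"twist": [0,0,0]}]'

```text
time: 21.0
tcp_pos: [507.4, -268.5, 76.0]
orientation: [0.001, 1.0, -0.016, 0.003]
wrist_force: [-1.5, -1.9, 15.8]
grip_width: 0.4
gripper_force: 7.3
```

```bash
python3 - <<'E'
from h import *
go(508,-268,66,-92)
E
```

```text
now [ 507.4 -268.5   76. ] yd -91.8 t 21.0 q [ 0.41  0.62 -0.01  1.85  0.01  0.67 -1.2 ]
tr [ 0.0006 -0.0006  0.01  ] tw [ 0.002 -0.006  0.004]
```

```bash
python3 - <<'E'
from h import *
go(427.7,-250.7,110,-77.9)
c=np.array([504,-234.3])
P=[]
for ph in (192.1,187,181,175,169,163,157,152,147):
    a=np.radians(ph);P.append((c[0]+78*np.cos(a),c[1]+78*np.sin(a),48,ph-270))
go0(np.array([427.7,-250.7,48]),-77.9,P)
E
```

```text
now [ 507.4 -268.5   76. ] yd -91.8 t 21.0 q [ 0.41  0.62 -0.01  1.85  0.01  0.67 -1.2 ]
tr [-0.08   -0.0153 -0.0345] tw [ 0.002 -0.006 -0.242]
[0.0, -0.0, -0.0] -0.0
[0.0004, -0.007, -0.0] 0.089
[0.0015, -0.0151, -0.0] 0.194
[0.0035, -0.023, -0.0] 0.298
[0.0063, -0.0306, -0.0] 0.403
[0.0099, -0.038, -0.0] 0.508
[0.0142, -0.0449, -0.0] 0.613
[0.0184, -0.0503, -0.0] 0.7
[0.023, -0.0553, -0.0] 0.787
```

play_rows --series '[{"claw": 0,"translation": [0,0,-0.04],"twist": [0,0,0]},{"claw": 0.2,"translation": [0,0,-0.07],"twist": [0,0,0]},{"claw": 0.35,"translation": [-0.03,-0.007,-0.07],"twist": [0,0,-0.12]},{"claw": 0.35,"translation": [-0.079,-0.02,-0.06],"twist": [0,0,-0.243]},{"claw": 0.35,"translation": [-0.079,-0.02,-0.04],"twist": [0,0,-0.243]},{"claw": 0.35,"translation": [-0.079,-0.02,-0.034],"twist": [0,0,-0.243]},{"claw": 0.35,"translation": [-0.079,-0.02,-0.034],"twist": [0,0,-0.243]}]'

```text
time: 21.7
tcp_pos: [427.8, -244.6, 107.8]
orientation: [-0.0, 0.994, 0.106, 0.001]
wrist_force: [0.8, 0.4, 0.6]
grip_width: 30.1
gripper_force: 0.0
```

```bash
python3 - <<'E'
from h import *
go(427.7,-250.7,48,-77.9)
E
```

```text
now [ 427.8 -244.6  107.8] yd -77.8 t 21.7 q [ 0.48  0.46 -0.07  2.04  0.05  0.64 -0.97]
tr [-0.0016  0.0059  0.0598] tw [-0.    -0.003  0.001]
```

play_rows --series '[{"claw": 0.35,"translation": [-0.001,0.006,0.02],"twist": [0,0,0]},{"claw": 0.35,"translation": [-0.001,0.006,0.04],"twist": [0,0,0]},{"claw": 0.35,"translation": [-0.001,0.006,0.058],"twist": [0,0,0]},{"claw": 0.35,"translation": [-0.001,0.006,0.06],"twist": [0,0,0]},{"claw": 0.35,"translation": [-0.001,0.006,0.06],"twist": [0,0,0]},{"claw": 0.35,"translation": [-0.001,0.006,0.06],"twist": [0,0,0]}]'

```text
time: 22.3
tcp_pos: [429.6, -251.4, 49.9]
orientation: [0.001, 0.994, 0.106, 0.003]
wrist_force: [0.2, 0.3, 1.6]
grip_width: 29.9
gripper_force: 0.0
```

Straddling the bar without contact; now the left swing.

play_rows --series '[{"claw": 0.35,"translation": [0.0,-0.007,0],"twist": [0,0,0.089]},{"claw": 0.35,"translation": [0.001,-0.015,0],"twist": [0,0,0.194]},{"claw": 0.35,"translation": [0.003,-0.023,0],"twist": [0,0,0.298]},{"claw": 0.35,"translation": [0.006,-0.031,0],"twist": [0,0,0.403]},{"claw": 0.35,"translation": [0.01,-0.038,0],"twist": [0,0,0.508]},{"claw": 0.35,"translation": [0.014,-0.045,0],"twist": [0,0,0.613]},{"claw": 0.35,"translation": [0.016,-0.048,0],"twist": [0,0,0.66]},{"claw": 0.35,"translation": [0.016,-0.048,0],"twist": [0,0,0.66]}]'

```text
time: 23.1
tcp_pos: [435.2, -200.2, 50.0]
orientation: [-0.0, 0.975, -0.221, 0.003]
wrist_force: [-0.5, 0.3, 0.1]
grip_width: 29.9
gripper_force: 0.0
```

```bash
python3 - <<'E'
from h import *
t=monitor.get_state();p=t["tcp_pos"];print(np.degrees(np.arctan2(p[1]+234.3,p[0]-504))%360,np.hypot(p[1]+234.3,p[0]-504))
go(504+78*np.cos(np.radians(147)),-234.3+78*np.sin(np.radians(147)),48,-123)
for r in models.mark_of("bar_tip","scene")[:1]: print(r["p"])
capture("scene")
for r in models.mark_of("bar_tip","scene")[:1]:
    X=atz("scene",r["location"],59);print(round(r["p"],2),X,np.degrees(np.arctan2(X[1]+234.3,X[0]-504))%360)
E
```

```text
153.62408549042408 76.76508676554205
now [ 435.2 -200.2   50. ] yd -115.6 t 23.1 q [ 0.24  0.55  0.12  2.1  -0.14  0.49 -1.55]
tr [-0.0006 -0.009   0.002 ] tw [-0.003 -0.005  0.13 ]
0.68
0.71 [ 416.12751517 -205.21669328   59.        ] 161.68691718946485
```

play_rows --series '[{"claw": 0.35,"translation": [0.0,-0.005,0],"twist": [0,0,0.06]},{"claw": 0.35,"translation": [0.0,-0.009,0],"twist": [0,0,0.1]},{"claw": 0.35,"translation": [0.0,-0.009,0],"twist": [0,0,0.1]}]'

```text
time: 23.55
tcp_pos: [437.5, -194.1, 49.2]
orientation: [0.0, 0.963, -0.271, 0.002]
wrist_force: [-1.6, -4.3, -1.1]
grip_width: 30.1
gripper_force: 1.9
```

play_rows --series '[{"claw": 0.35,"translation": [0.0,-0.002,0],"twist": [0,0,0]},{"claw": 0.35,"translation": [0.0,-0.002,0],"twist": [0,0,0]}]'

```text
time: 23.75
tcp_pos: [437.8, -193.4, 49.2]
orientation: [0.001, 0.963, -0.271, 0.002]
wrist_force: [-3.2, -7.1, 0.3]
grip_width: 29.8
gripper_force: 3.7
```

```bash
python3 - <<'E'
from h import *
capture("scene")
for r in models.mark_of("bar_tip","scene")[:1]:
    X=atz("scene",r["location"],59);print(round(r["p"],2),X,np.degrees(np.arctan2(X[1]+234.3,X[0]-504))%360)
s=monitor.get_state();go(430,-250,49,-77.9)
c=np.array([504,-234.3]);P=[]
for ph in (155,162,169,176,183,190,197,204):
    a=np.radians(ph);P.append((c[0]+78*np.cos(a),c[1]+78*np.sin(a),48,ph-270))
go0(s["tcp_pos"],-121.5,P)
E
```

```text
0.96 [ 427.75328285 -177.45808919   59.        ] 143.2954790626704
now [ 437.8 -193.5   49.2] yd -121.4 t 23.85 q [ 0.2   0.56  0.15  2.1  -0.16  0.49 -1.65]
tr [0.0228 0.0523 0.0003] tw [ 0.002 -0.004 -0.76 ]
[0.0003, 0.0091, 0.0012] -0.113
[0.0019, 0.0184, 0.0012] -0.236
[0.0047, 0.0275, 0.0012] -0.358
[0.0086, 0.0362, 0.0012] -0.48
[0.0135, 0.0444, 0.0012] -0.602
[0.0193, 0.0519, 0.0012] -0.724
[0.0261, 0.0586, 0.0012] -0.846
[0.0336, 0.0645, 0.0012] -0.969
```

play_rows --series '[{"claw": 0.35,"translation": [0.0,0.009,0],"twist": [0,0,-0.113]},{"claw": 0.35,"translation": [0.002,0.018,0],"twist": [0,0,-0.236]},{"claw": 0.35,"translation": [0.005,0.0275,0],"twist": [0,0,-0.358]},{"claw": 0.35,"translation": [0.0086,0.036,0],"twist": [0,0,-0.48]},{"claw": 0.35,"translation": [0.0135,0.044,0],"twist": [0,0,-0.602]},{"claw": 0.35,"translation": [0.019,0.052,0],"twist": [0,0,-0.724]},{"claw": 0.35,"translation": [0.026,0.0586,0],"twist": [0,0,-0.846]},{"claw": 0.35,"translation": [0.0336,0.0645,0],"twist": [0,0,-0.969]}]'

```text
time: 24.65
tcp_pos: [433.8, -264.1, 49.2]
orientation: [0.0, 0.977, 0.212, 0.002]
wrist_force: [-0.4, 0.7, -1.1]
grip_width: 29.9
gripper_force: 0.1
```

```bash
python3 - <<'E'
from h import *
s=monitor.get_state();go(430,-250,49,-77.9)
c=np.array([504,-234.3]);P=[]
for ph in (210,216,222,228,232,236,240):
    a=np.radians(ph);P.append((c[0]+78*np.cos(a),c[1]+78*np.sin(a),48,ph-270))
go0(s["tcp_pos"],-66,P)
E
```

```text
now [ 433.8 -264.1   49.2] yd -65.5 t 24.65 q [ 0.55  0.59 -0.12  2.02  0.12  0.54 -0.79]
tr [ 0.0024 -0.0144  0.0001] tw [ 0.001 -0.004  0.216]
[-0.0013, 0.0094, 0.0012] -0.105
[-0.0, 0.0175, 0.0012] -0.209
[0.0021, 0.0254, 0.0012] -0.314
[0.005, 0.033, 0.0012] -0.419
[0.0074, 0.0379, 0.0012] -0.489
[0.0101, 0.0426, 0.0012] -0.559
[0.0132, 0.0471, 0.0012] -0.628
```

play_rows --series '[{"claw": 0.35,"translation": [-0.001,0.009,0],"twist": [0,0,-0.105]},{"claw": 0.35,"translation": [0,0.0175,0],"twist": [0,0,-0.209]},{"claw": 0.35,"translation": [0.002,0.025,0],"twist": [0,0,-0.314]},{"claw": 0.35,"translation": [0.005,0.033,0],"twist": [0,0,-0.419]},{"claw": 0.35,"translation": [0.0075,0.038,0],"twist": [0,0,-0.489]},{"claw": 0.35,"translation": [0.0095,0.041,0],"twist": [0,0,-0.53]},{"claw": 0.35,"translation": [0.0095,0.041,0],"twist": [0,0,-0.53]}]'

```text
time: 25.35
tcp_pos: [459.2, -297.5, 49.1]
orientation: [0.001, 0.889, 0.458, 0.002]
wrist_force: [-0.5, 0.1, 0.1]
grip_width: 30.2
gripper_force: 0.3
```

```bash
python3 - <<'E'
from h import *
s=monitor.get_state();go(430,-250,49,-77.9)
p=s["tcp_pos"];print(np.degrees(np.arctan2(p[1]+234.3,p[0]-504))%360)
capture("scene")
for r in models.mark_of("bar_tip","scene")[:1]:
    X=atz("scene",r["location"],59);print(round(r["p"],2),X,np.degrees(np.arctan2(X[1]+234.3,X[0]-504))%360)
E
```

```text
now [ 459.2 -297.5   49.1] yd -35.5 t 25.35 q [ 0.69  0.64 -0.25  1.91  0.26  0.61 -0.35]
tr [ 0.0217 -0.0513 -0.    ] tw [ 0.002 -0.003  0.741]
234.65921879407927
0.7 [ 445.24106334 -292.05050853   59.        ] 224.50409829125323
```

play_rows --series '[{"claw": 0.35,"translation": [0,0.003,0],"twist": [0,0,-0.03]},{"claw": 0.35,"translation": [0.001,0.006,0],"twist": [0,0,-0.05]},{"claw": 0.35,"translation": [0.001,0.006,0],"twist": [0,0,-0.05]}]'

```text
time: 25.75
tcp_pos: [461.3, -298.2, 48.0]
orientation: [-0.002, 0.877, 0.481, -0.001]
wrist_force: [-7.1, 2.5, 3.1]
grip_width: 29.8
gripper_force: 4.0
```

play_rows --series '[{"claw": 0.35,"translation": [0,-0.004,0],"twist": [0,0,0]},{"claw": 0.35,"translation": [0,-0.009,0],"twist": [0,0,0]},{"claw": 0.35,"translation": [0,-0.009,0],"twist": [0,0,0]},{"claw": 0.35,"translation": [0,-0.009,-0.03],"twist": [0,0,0]},{"claw": 0.35,"translation": [0,-0.009,-0.07],"twist": [0,0,0]},{"claw": 0.0,"translation": [0,-0.009,-0.09],"twist": [0,0,0]},{"claw": 0.0,"translation": [0,-0.009,-0.09],"twist": [0,0,0]}]'

```text
time: 26.45
tcp_pos: [459.8, -296.2, 142.6]
orientation: [0.004, 0.877, 0.48, 0.004]
wrist_force: [0.2, 0.4, 0.8]
grip_width: 1.5
gripper_force: 0.0
```

```bash
python3 - <<'E'
from h import *
go(502,-234.3,135,-33)
capture("scene")
for r in models.mark_of("bar_tip","scene")[:1]:
    X=atz("scene",r["location"],59);print(round(r["p"],2),X,np.degrees(np.arctan2(X[1]+234.3,X[0]-504))%360)
E
```

```text
now [ 459.8 -296.2  142.6] yd -32.6 t 26.45 q [ 0.74  0.49 -0.32  1.88  0.21  0.79 -0.26]
tr [0.0748 0.0021 0.0078] tw [ 0.011 -0.002  0.007]
0.82 [ 440.29227367 -309.35591441   59.        ] 229.67528475264479
```

Now a check press on the column top.

play_rows --series '[{"claw": 0.0,"translation": [0.04,0.002,0],"twist": [0,0,0]},{"claw": 0.0,"translation": [0.075,0.002,0.004],"twist": [0,0,0]},{"claw": 0.0,"translation": [0.075,0.002,0.01],"twist": [0,0,0]},{"claw": 0.0,"translation": [0.075,0.002,0.018],"twist": [0,0,0]},{"claw": 0.0,"translation": [0.075,0.002,0.023],"twist": [0,0,0]},{"claw": 0.0,"translation": [0.075,0.002,0.026],"twist": [0,0,0]},{"claw": 0.0,"translation": [0.075,0.002,0.026],"twist": [0,0,0]},{"claw": 0.0,"translation": [0.075,0.002,0.026],"twist": [0,0,0]}]'

```text
time: 27.35
tcp_pos: [499.3, -233.8, 117.0]
orientation: [0.002, 0.878, 0.479, 0.001]
wrist_force: [-12.4, 7.2, 45.0]
grip_width: -0.2
gripper_force: 22.1
```

play_rows --series '[{"claw": 0.0,"translation": [0,0,-0.025],"twist": [0,0,0]},{"claw": 0.55,"translation": [0.003,0,-0.03],"twist": [0,0,0]},{"claw": 0.55,"translation": [0.003,0,-0.03],"twist": [0,0,0]},{"claw": 0.55,"translation": [0.003,0,-0.03],"twist": [0,0,0]},{"claw": 0.55,"translation": [0.003,0,-0.03],"twist": [0,0,0]},{"claw": 0.55,"translation": [0.003,0,-0.03],"twist": [0,0,0]}]'

```text
time: 27.95
tcp_pos: [500.0, -230.1, 142.3]
orientation: [0.0, 0.877, 0.48, 0.001]
wrist_force: [0.4, -0.2, 0.1]
grip_width: 46.6
gripper_force: 0.0
```

```bash
python3 - <<'E'
from h import *
go(504,-234.3,82,-33)
E
```

```text
now [ 500.  -230.1  142.3] yd -32.6 t 27.95 q [ 0.6   0.51 -0.33  1.86  0.22  0.8  -0.41]
tr [-0.0015  0.0055  0.0603] tw [ 0.002 -0.002  0.007]
```

play_rows --series '[{"claw": 0.55,"translation": [-0.001,0.005,0.025],"twist": [0,0,0]},{"claw": 0.55,"translation": [-0.001,0.005,0.05],"twist": [0,0,0]},{"claw": 0.55,"translation": [-0.001,0.005,0.06],"twist": [0,0,0]},{"claw": 0.55,"translation": [-0.001,0.005,0.06],"twist": [0,0,0]},{"claw": 0.25,"translation": [-0.001,0.005,0.06],"twist": [0,0,0]},{"claw": 0.25,"translation": [-0.001,0.005,0.06],"twist": [0,0,0]},{"claw": 0.25,"translation": [-0.001,0.005,0.06],"twist": [0,0,0]},{"claw": 0.25,"translation": [-0.001,0.005,0.06],"twist": [0,0,0]}]' --newtons 60

```text
time: 28.75
tcp_pos: [505.6, -234.0, 84.3]
orientation: [0.002, 0.877, 0.48, 0.002]
wrist_force: [0.7, -1.3, 3.2]
grip_width: 28.3
gripper_force: 59.6
```

play_rows --series '[{"claw": 0.25,"translation": [0,0,0.001],"twist": [0,0,0.1]},{"claw": 0.25,"translation": [0,0,0.001],"twist": [0,0,0.2]},{"claw": 0.25,"translation": [0,0,0.001],"twist": [0,0,0.3]},{"claw": 0.25,"translation": [0,0,0.001],"twist": [0,0,0.3]}]'

```text
time: 29.15
tcp_pos: [505.9, -234.5, 84.2]
orientation: [0.002, 0.94, 0.342, 0.003]
wrist_force: [-0.8, -0.8, 11.0]
grip_width: 28.3
gripper_force: 60.9
```

```bash
python3 - <<'E'
from h import *
go(504,-234.3,82,-33);print(monitor.get_state()["torque"])
E
```

```text
now [ 505.9 -234.5   84.2] yd -50.0 t 29.15 q [ 0.52  0.59 -0.22  1.88  0.19  0.68 -0.68]
tr [-0.0014 -0.0014  0.0022] tw [ 0.006 -0.003 -0.296]
[0.03030834 0.26072739 0.01967792]
```

play_rows --series '[{"claw": 0.25,"translation": [0,0.002,0.002],"twist": [0,0,0]},{"claw": 0.25,"translation": [0,0.004,0.002],"twist": [0,0,0]},{"claw": 0.25,"translation": [0,0.004,0.002],"twist": [0,0,0]}]'

```text
time: 29.45
tcp_pos: [506.7, -235.0, 84.0]
orientation: [-0.0, 0.939, 0.344, 0.001]
wrist_force: [-12.4, 8.5, 40.3]
grip_width: 28.8
gripper_force: 64.2
```

play_rows --series '[{"claw": 0.25,"translation": [0,-0.004,0],"twist": [0,0,0]},{"claw": 0.25,"translation": [0,-0.008,0],"twist": [0,0,0]},{"claw": 0.25,"translation": [0,-0.008,0],"twist": [0,0,0]}]'

```text
time: 29.75
tcp_pos: [505.6, -233.5, 84.2]
orientation: [0.005, 0.939, 0.343, 0.005]
wrist_force: [-0.7, -3.3, 20.9]
grip_width: 28.5
gripper_force: 62.1
```

play_rows --series '[{"claw": 0.25,"translation": [0,0.005,-0.001],"twist": [0,0,-0.1]},{"claw": 0.25,"translation": [0,0.005,-0.001],"twist": [0,0,-0.2]},{"claw": 0.25,"translation": [0,0.005,-0.001],"twist": [0,0,-0.305]},{"claw": 0.25,"translation": [0,0.005,-0.001],"twist": [0,0,-0.305]},{"claw": 0.25,"translation": [0,0.005,-0.001],"twist": [0,0,-0.305]}]'

```text
time: 30.25
tcp_pos: [506.4, -234.7, 84.1]
orientation: [0.002, 0.876, 0.482, 0.002]
wrist_force: [-4.4, 2.4, 22.0]
grip_width: 28.5
gripper_force: 62.2
```

play_rows --series '[{"claw": 0.55,"translation": [0,0,0],"twist": [0,0,0]},{"claw": 0.55,"translation": [0,0,0],"twist": [0,0,0]},{"claw": 0.55,"translation": [0,0,0],"twist": [0,0,0]},{"claw": 0.55,"translation": [0,0,-0.04],"twist": [0,0,0]},{"claw": 0.55,"translation": [0,0,-0.08],"twist": [0,0,0]},{"claw": 0.55,"translation": [0,0,-0.09],"twist": [0,0,0]}]'

```text
time: 30.85
tcp_pos: [507.1, -235.1, 175.1]
orientation: [0.003, 0.876, 0.482, 0.004]
wrist_force: [1.2, 0.5, 1.1]
grip_width: 47.2
gripper_force: 0.0
```

```bash
python3 - <<'E'
from h import *
for c in("scene","top"):
    capture(c)
    for n,z in(("keeper_knob",92),("bar_tip",59)):
      for r in models.mark_of(n,c)[:1]:
        X=atz(c,r["location"],z);print(c,n,round(r["p"],2),np.round(r["location"],1),np.round(X),"keeper",np.arctan2(X[1]+173,X[0]-540)+np.radians(78),"bar",np.degrees(np.arctan2(X[1]+234.3,X[0]-504))%360)
go(623,-193,150,70)
E
```

```text
scene keeper_knob 0.52 [267.7 180.5] [ 621. -198.   92.] keeper 1.0581129665301203 bar 17.19519792031156
now [ 503.7 -234.   169.6] yd -32.3 t 31.15 q [ 0.62  0.48 -0.34  1.83  0.2   0.87 -0.38]
tr [0.0984 0.0789 0.0198] tw [ 2.000e-03 -1.000e-03 -1.786e+00]
```

play_rows --series '[{"claw": 0.5,"translation": [0.02,0.02,0],"twist": [0,0,-0.15]},{"claw": 0.5,"translation": [0.04,0.04,0],"twist": [0,0,-0.3]},{"claw": 0.5,"translation": [0.06,0.06,0],"twist": [0,0,-0.45]},{"claw": 0.5,"translation": [0.08,0.075,0],"twist": [0,0,-0.6]},{"claw": 0.5,"translation": [0.098,0.079,0],"twist": [0,0,-0.75]},{"claw": 0.5,"translation": [0.098,0.079,0],"twist": [0,0,-0.9]},{"claw": 0.5,"translation": [0.098,0.079,0],"twist": [0,0,-1.05]},{"claw": 0.5,"translation": [0.098,0.079,0.02],"twist": [0,0,-1.2]}]'

```text
time: 31.95
tcp_pos: [625.4, -193.6, 152.2]
orientation: [0.003, 0.448, 0.894, 0.001]
wrist_force: [0.3, -0.4, 0.3]
grip_width: 42.5
gripper_force: 0.0
```

```bash
python3 - <<'E'
from h import *
go(622,-196,80,55)
for c in("top","scene"):
    im=capture(c)
    for n,z in(("keeper_knob",92),("bar_tip",59),("head_grip",92)):
      for r in models.mark_of(n,c)[:1]:
        X=atz(c,r["location"],z);print(c,n,round(r["p"],2),np.round(r["location"],1),np.round(X),"keeper",np.arctan2(X[1]+173,X[0]-540)+np.radians(78),"bar",np.degrees(np.arctan2(X[1]+234.3,X[0]-504))%360)
cv2.imwrite("pics/h5.png",cv2.resize(im[170:245,200:290],(720,600),interpolation=2))
E
```

```text
now [ 625.4 -193.6  152.2] yd 36.8 t 31.95 q [ 0.62  0.7  -0.59  1.57  0.44  1.    0.55]
tr [ 0.0004 -0.0045  0.0722] tw [ 0.004  0.005 -0.317]
scene keeper_knob 0.7 [266.  178.1] [ 625. -183.   92.] keeper 1.2460129447786892 bar 23.039643202683884
scene bar_tip 0.85 [233.8 227.4] [ 438. -315.   59.] keeper -0.8331197426592032 bar 230.63126120648056
scene head_grip 0.86 [240.5 194.7] [ 510. -228.   92.] keeper -0.7037519036261985 bar 43.705046574628255
```

View pics/h5.png

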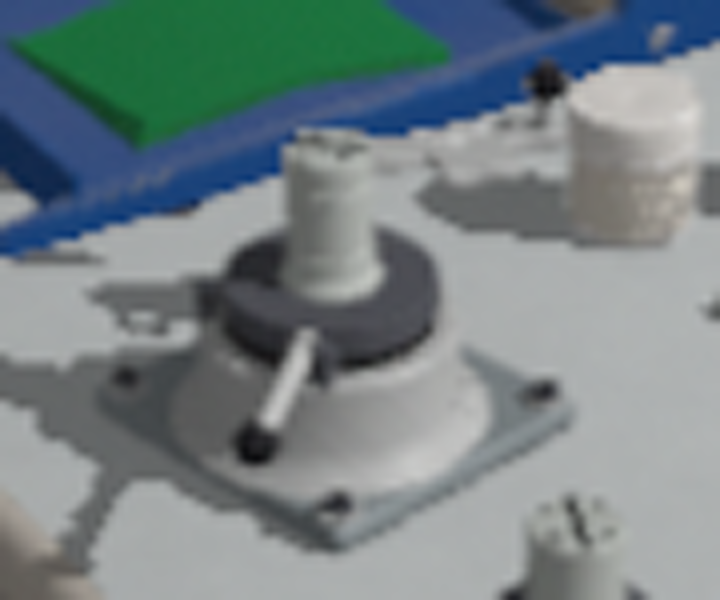

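```bash
python3 - <<'E'
from h import *
s=monitor.get_state();go(621,-197,80,50)
P=[]
for ph,yd in zip((-17,-25,-33,-41,-49,-57,-65,-73,-80,-84,-87),(50,46,42,38,34,30,25,20,14,12,12)):
    a=np.radians(ph);P.append((541+84*np.cos(a),-173.5+84*np.sin(a),80,yd))
go0(np.array([621,-197,80]),50,P)
E
```

```text
now [ 624.5 -193.8  152.4] yd 36.4 t 32.35 q [ 0.62  0.7  -0.59  1.57  0.44  1.    0.54]
tr [-0.0003 -0.005   0.0724] tw [ 0.003  0.004 -0.238]
[-0.0009, -0.0006, -0.0] -0.0
[-0.0047, -0.0117, -0.0] 0.07
[-0.007, -0.0232, -0.0] 0.14
[-0.0076, -0.0349, -0.0] 0.209
[-0.0066, -0.0466, -0.0] 0.279
[-0.0039, -0.058, -0.0] 0.349
[0.0003, -0.0689, -0.0] 0.436
[0.0059, -0.0792, -0.0] 0.524
[0.012, -0.0874, -0.0] 0.628
[0.016, -0.0918, -0.0] 0.663
[0.0191, -0.0949, -0.0] 0.663
```

play_rows --series '[{"claw": 0.5,"translation": [0,-0.005,0],"twist": [0.003,0.004,-0.12]},{"claw": 0.5,"translation": [0,-0.005,0.02],"twist": [0.003,0.004,-0.238]},{"claw": 0.5,"translation": [0,-0.005,0.05],"twist": [0.003,0.004,-0.238]},{"claw": 0.5,"translation": [0,-0.005,0.072],"twist": [0.003,0.004,-0.238]},{"claw": 0.5,"translation": [0,-0.005,0.072],"twist": [0.003,0.004,-0.238]},{"claw": 0.5,"translation": [0,-0.005,0.072],"twist": [0.003,0.004,-0.238]},{"claw": 0.5,"translation": [0,-0.005,0.072],"twist": [0.003,0.004,-0.238]}]'

```text
time: 33.05
tcp_pos: [621.7, -196.9, 81.6]
orientation: [0.001, 0.342, 0.94, 0.0]
wrist_force: [0.1, -0.4, -0.4]
grip_width: 42.7
gripper_force: 0.0
```

play_rows --series '[{"claw": 0.5,"translation": [-0.005,-0.012,0],"twist": [0,0,0.07]},{"claw": 0.5,"translation": [-0.007,-0.023,0],"twist": [0,0,0.14]},{"claw": 0.5,"translation": [-0.0076,-0.035,0],"twist": [0,0,0.209]},{"claw": 0.5,"translation": [-0.0066,-0.0466,0],"twist": [0,0,0.279]},{"claw": 0.5,"translation": [-0.004,-0.058,0],"twist": [0,0,0.349]},{"claw": 0.5,"translation": [0,-0.069,0],"twist": [0,0,0.436]},{"claw": 0.5,"translation": [0.006,-0.079,0],"twist": [0,0,0.524]},{"claw": 0.5,"translation": [0.012,-0.087,0],"twist": [0,0,0.628]}]'

```text
time: 33.85
tcp_pos: [556.4, -256.8, 81.7]
orientation: [0.001, 0.617, 0.787, 0.001]
wrist_force: [1.1, 0.5, -0.2]
grip_width: 43.1
gripper_force: 0.4
```

```bash
python3 - <<'E'
from h import *
a=np.radians(-87)
go(541+84*np.cos(a),-173.5+84*np.sin(a),80,12)
E
```

```text
now [ 556.4 -256.8   81.7] yd 13.8 t 33.85 q [ 0.69  0.71 -0.46  1.72  0.41  0.81  0.27]
tr [ 0.002  -0.0108  0.0017] tw [0.002 0.001 0.032]
```

play_rows --series '[{"claw": 0.4,"translation": [0,0,0],"twist": [0,0,0]},{"claw": 0.3,"translation": [0,0,0],"twist": [0,0,0]},{"claw": 0.3,"translation": [0,0,0],"twist": [0,0,0]},{"claw": 0.3,"translation": [0,-0.002,0],"twist": [0,0,0.03]},{"claw": 0.3,"translation": [0,-0.002,0],"twist": [0,0,0.03]}]' --newtons 20

```text
time: 34.35
tcp_pos: [554.6, -255.7, 80.1]
orientation: [0.0, 0.627, 0.779, 0.001]
wrist_force: [2.9, 1.3, 0.6]
grip_width: 25.5
gripper_force: 1.5
```

play_rows --series '[{"claw": 0.3,"translation": [0,-0.002,0],"twist": [0,0,0]},{"claw": 0.3,"translation": [0,-0.003,0],"twist": [0,0,0]},{"claw": 0.3,"translation": [0,-0.003,0],"twist": [0,0,0]}]'

```text
time: 34.65
tcp_pos: [554.2, -255.7, 80.4]
orientation: [0.002, 0.626, 0.78, 0.003]
wrist_force: [9.4, 1.9, -4.7]
grip_width: 25.8
gripper_force: 5.1
```

play_rows --series '[{"claw": 0.3,"translation": [0,0.005,0],"twist": [0,0,0]},{"claw": 0.32,"translation": [0,0.008,0],"twist": [0,0,0]},{"claw": 0.32,"translation": [0,0.008,0],"twist": [0,0,0]},{"claw": 0.32,"translation": [0,0.008,-0.04],"twist": [0,0,0]},{"claw": 0.32,"translation": [0,0.008,-0.09],"twist": [0,0,0]},{"claw": 0.32,"translation": [0,0.008,-0.14],"twist": [0,0,0]},{"claw": 0.32,"translation": [0,0.008,-0.16],"twist": [0,0,0]}]'

```text
time: 35.35
tcp_pos: [560.0, -256.1, 244.8]
orientation: [0.002, 0.627, 0.779, 0.001]
wrist_force: [0.6, -0.4, 0.8]
grip_width: 27.5
gripper_force: 0.0
```

```bash
python3 - <<'E'
from h import *
go(400,-520,240,13)
E
```

```text
now [ 560.  -256.1  244.8] yd 12.4 t 35.35 q [ 0.73  0.52 -0.53  1.6   0.29  1.1   0.34]
tr [-0.2235 -0.2128  0.0047] tw [ 0.004  0.003 -0.011]
```

play_rows --series '[{"claw": 0.32,"translation": [-0.03,-0.03,0],"twist": [0,0,0]},{"claw": 0.32,"translation": [-0.06,-0.06,0],"twist": [0,0,0]},{"claw": 0.32,"translation": [-0.1,-0.095,0],"twist": [0,0,0]},{"claw": 0.32,"translation": [-0.13,-0.125,0],"twist": [0,0,0]},{"claw": 0.32,"translation": [-0.165,-0.155,0],"twist": [0,0,0]},{"claw": 0.32,"translation": [-0.2,-0.19,0],"twist": [0,0,0]},{"claw": 0.32,"translation": [-0.22,-0.21,0],"twist": [0,0,0]},{"claw": 0.32,"translation": [-0.22,-0.21,0],"twist": [0,0,0]}]'

```text
time: 36.15
tcp_pos: [394.7, -520.5, 238.8]
orientation: [-0.002, 0.63, 0.776, -0.002]
wrist_force: [-0.2, 0.0, -0.3]
grip_width: 27.4
gripper_force: 0.0
```

```bash
python3 - <<'E'
from h import *
a=capture("top");b=capture("scene")
for c in("top","scene"):
    for n,z in(("keeper_knob",92),("bar_tip",59),("spare_grip",66)):
      for r in models.mark_of(n,c)[:1]:
        X=atz(c,r["location"],z);print(c,n,round(r["p"],2),np.round(r["location"],1),np.round(X))
A=cv2.resize(a[170:270,230:310],(400,500),interpolation=2);B=cv2.resize(b[165:265,205:285],(400,500),interpolation=2)
cv2.imwrite("pics/f.png",np.hstack([A,B]))
E
```

```text
top keeper_knob 0.81 [282.8 190.2] [ 565. -261.   92.]
top bar_tip 0.88 [301.6 238.7] [ 430. -310.   59.]
top spare_grip 0.81 [340.2 220.4] [ 478. -421.   66.]
scene keeper_knob 0.51 [239.7 213.8] [ 458. -312.   92.]
scene bar_tip 0.9 [233.6 224.4] [ 445. -302.   59.]
scene spare_grip 0.67 [271.3 245.1] [ 470. -436.   66.]
```

View pics/f.png

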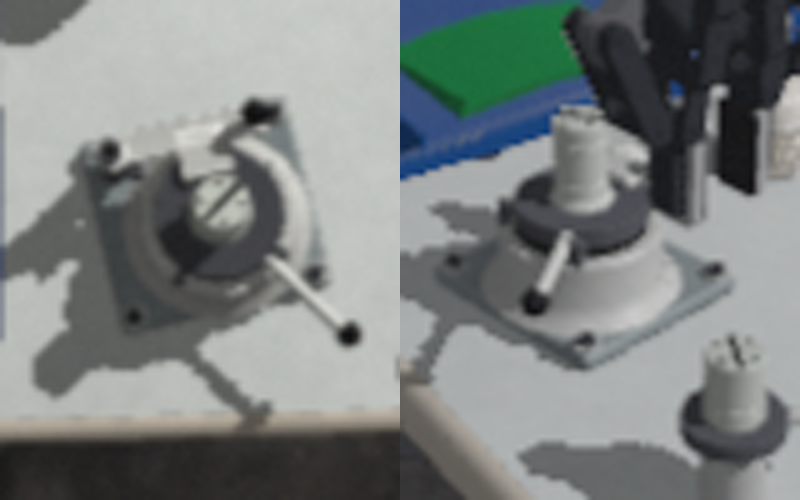

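The top view shows the keeper closed, with its knob at about (282,191) and its nose over the flange. The bar is against the right pin and the spare is still standing.

```bash
python3 -c "
from station import close_job;print(close_job())"
```

```text
the job is handed in; nothing more can be done
None
```

The job is handed in at about 36 s: the tapered head is pressed into the cup, it turned freely to the left and then the right pin, and the keeper is closed against its stop over the flange. One thing I could not settle is whether the head is fully home: its column top read 117 mm instead of 115 under up to 45 N, though the keeper passed over the flange without jamming.

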